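# Reset the filter monitor under its push-latch cover

### The arm

A 6-joint arm with a two-finger parallel gripper is mounted at the origin on a cart in front of the work surface, level with it; the furniture and walls round the work are solid. World frame = base frame: x ahead of the robot, y to its left, z up, the work surface at z = 0. Lengths are in m, angles in rad, forces in N, time in s.
With the tool pointing down it reaches from about 0.425 to 0.95 m from the base axis. Payload 3.5 kg.
Tool frame: the origin (TCP) lies on the centre line of the jaws, within the pads' length; the fingertips stand 14 mm ahead of it and the grasp point (between the pads) lies 5 mm behind it; z points along the fingers, y is the direction in which the jaws open and shut (so a half turn about z gives the same grasp; the last joint's range is limited). The gripper opens to 85 mm and grips with 20 to 120 N. Pads are 22 mm wide; open, the fingers measure 114 mm over their backs; the gripper's body (76 mm by 85 mm) begins 54 mm behind the grasp point. The pads swing forward as they close: fully open they stand 13 mm farther back than shut.
Start: joints at [-0.15, 0.286, 1.577, -0, 1.279, -0.15], TCP at [0.675, 0, 0.209] pointing down, gripper open.
Joint ranges: [-2.77, 2.77], [-0.9, 2.22], [0.21, 2.48], [-1.53, 4.67], [0.24, 2.81], [-2.84, 2.84]. Speed limits (rad/s): [2.79, 2.79, 3.14, 3.14, 3.14, 3.14].

### API

Orientations are given as [roll, pitch, yaw] about the fixed x, y, z axes, in that order (R = Rz(yaw) Ry(pitch) Rx(roll)).
In Python, from rig import get_obs, optics, ctrl gives the robot as it stands. The module is installed in compiled form; this text tells all that it offers.
- The arm moves only by the tool servo_tool, never from a script. Its argument "deltas" is a list of rows, each a list of 3 entries, a list of its own where there are three numbers: the opening, from -1 (shut) to 1 (fully open), so that 0 is half open, then the shift along the tool's x, y, z in mm, then the turn, a rotation vector about the tool's x, y, z in degrees. In form: [[hand, [x, y, z], [ax, ay, az]], ...]. A call has 1 to 20 rows; each row shifts and turns the pose as measured when the row begins, along the tool's axes as they then stand; what a row does not reach is not made up. A row lasts 1/12 s, in which the tool goes at most 41.7 mm and 7.16 degrees, less where a joint would pass 70% of its speed; a pose out of reach is approached as far as the arm can. A call is refused whole if a number of a shift passes 41.7 or a number of a turn 7.16, either way. A call with a gripper value outside its range is refused whole. The fingers move at their own pace and stop on an object; "force" is the grip in N (left out, the last holds). Time passes only in rows, so rows that do not move let the fingers close. It gives the time, the measured TCP pose, the force and the opening at its end, in the units of the state.
- get_obs(): the state, without advancing time (a new reading comes with each control period).
- optics.capture(name): name is "scene" or "side" or "wrist"; returns (picture, depth): 400x640x3 uint8, red, green, blue; 400x640 float32, m along the optical axis (not along the pixel's ray), 0 where there is no reading.
- optics.camera_info(name): a dict with "fx", "fy", "cx", "cy" (pixels), "eye" and "orientation" of the camera in the world. Camera axes: x right, y down, z forward; pixel columns grow to the right and rows downward; lengths in m; the calibration is good to about 2 mm. A picture is of the moment at which its call begins: read the wrist's pose just before it. camera_info takes no time and is no camera call; for the wrist camera it gives the pose at the moment of the call.
- ctrl.hand_in(): hands the job in, once; it reports no verdict.
The state is a dict: "time": time; "joint_positions": joint angles; "qd": joint speeds; "joint_efforts": joint torques, N m; "eef_pos": TCP position; "eef_rot": TCP orientation; "force": force on the tool from outside, world axes, zero at the start; "moment": the same for the moment, N m; "width": finger opening in m.
Only numpy, scipy, OpenCV 4.12 (cv2) and the standard library are available. Lean on these libraries where they do the work, as an engineer would, in place of code of your own. Each camera call takes 0.05 s, during which the arm holds its last target.

### The job

Reset the filter monitor on the grey station: press the flush dark metal cover down at its ring and let go so that it pops open, push the round white button underneath all the way in, then press the cover down again until it latches shut and stays flush. Use fingertips only; do not push aside or pick up the jar, the vial or the gear beside the station.

Things in the scene. Friction and masses are not known exactly. Their poses are not given: they have to be found in the camera images.
- station: Grey metal box fixed to the worktop, 112 (x) x 140 (y) x 48 high, a cable gland on its far (+x) side. Origin: centre of its underside, z up. A well in its top, x -27 to +33 and y -49 to +49, is closed by the hinged cover; the well's floor is 30 mm below the top. Three small pilot lenses on the strip nearest the robot (x -41).
- cover (a joint): Push-latch cover on its hinge, rad (noise 0.01). 0 = latched flush; positive = open (free edge, towards station -x, swings up), stop at 1.3; lower stop -0.072 (3 mm down at the press ring). Press to the lower stop, let go: a latched cover springs open to 1.3 within 1 s; an open one stays latched. Less than -0.058 may not toggle. Spring 0.12 N m shut, 0.06 open: 3 N at the ring, up to 8 N near the stop.
- cover_press (a point): Press point: centre of the pale ring (21 mm across) on top of the dark steel cover, 42 mm from the hinge line and 15 mm from the cover's free edge. The cover is 57 (hinge to free edge) x 94 x 4 thick, its top level with the station's when latched. The point moves with the cover; its x axis points to the hinge, its z axis out of the top face.
- cover_hinge (a point): Middle of the hinge line at the level of the station's top (48 mm up), station x +32. The line runs along station y; the axis is 2 mm below this point. Fully open, the cover leans towards the robot at 75 degrees, its free edge 15 mm nearer than the hinge line and 55 mm above the station's top, ring side facing away from the robot.
- reset_top (a point): Centre of the top of the round white push button (22 mm across) in the well under the cover, 39 mm from the hinge line, on the station's middle. The top is about 9 mm below the station's top when not pressed. It stands in a grey collar 38 mm across, 9 mm lower. Its centre is 20 mm from the well's near wall.
- reset (a joint): Travel of the button, m: 0 = out, 0.005 = fully pushed in (downwards). Spring: 1.2 N to start, 4 N fully in; it comes back when let go. The shut cover never reaches it.
- jar_used: Loose small round jar with a red lid, 42 across x 55 high, upright beside the station on the +y side; not to be disturbed. Origin: centre of its underside.
- vial_0: Loose amber vial with a black cap, 17 across x 44 high, upright beside the station on the -y side; not to be disturbed. Origin: centre of its underside.
- gear_print: Loose bronze-coloured gear, 34 across x 10 high, flat on the worktop beside the station on the -y side; not to be disturbed. Origin: centre of its underside.

How it is judged:
By the outcome, as a careful person would: the job done as asked, in the order asked, and still so for the second after the job is handed in, with the robot touching nothing.
It also fails if it takes over 42 s, if anything falls off the work surface, if the arm or the gripper's body presses on something with over 40 N, if the wrist force passes 120 N, or if a joint passes its speed limit or range.

## Working session

There is one attempt and no reset: what is moved stays moved. The work goes in short steps, Python scripts to look and compute and a tool call to move; the robot and the scene stay as the last step left them, time stands still between calls to the robot, and variables do not carry over. Pictures are saved under pics/ and viewed, and the job is handed in when it is done.

Besides the shell and the picture viewer there is one more tool, called after "Call:" as name([rows], argument=value, ...), one row to a line, values as JSON. servo_tool: Moves the arm, as the interface text tells. Its arguments: {"type":"object","properties":{"deltas":{"type":"array","items":{"type":"array"}},"force":{"type":"number"}},"required":["deltas"]}

```bash
mkdir -p pics; ls; python3 - <<'E'
from rig import get_obs, optics, ctrl
import cv2
print(get_obs())
for n in ["scene","side","wrist"]:
    print(n,optics.camera_info(n))
    p,d=optics.capture(n); cv2.imwrite(f"pics/a_{n}.png",p[:,:,::-1])
    import numpy as np; np.save(f"pics/a_{n}.npy",d)
E
```

```text
pics
{'time': 0.0, 'joint_positions': array([-1.50006816e-01,  2.87177095e-01,  1.57816280e+00, -2.55614975e-06,
        1.27860787e+00, -1.50028060e-01]), 'qd': array([ 0.00129036,  0.00138662,  0.0010079 , -0.00108151,  0.00072596,
       -0.00091801]), 'joint_efforts': array([-1.79628755e-04, -4.05981302e+01, -2.92628127e+01, -1.54224781e-04,
        5.81841552e-03,  3.74769741e-06]), 'eef_pos': array([6.74295338e-01, 1.30824359e-04, 2.07747311e-01]), 'eef_rot': array([-3.13926364e+00, -3.49589199e-04,  1.57081790e+00]), 'force': array([ 0.20158446, -0.04424142, -0.24339994]), 'moment': array([0.04253252, 0.02944397, 0.0334103 ]), 'width': 0.08540202348088194}
scene {'fx': 411.29070888947115, 'fy': 411.29070888947115, 'cx': 318.3814483817608, 'cy': 201.97433676513006, 'eye': array([ 0.17963674, -0.46690451,  0.51740494]), 'orientation': array([-2.14675991e+00, -8.95723976e-04, -7.30669140e-01])}
side {'fx': 448.42519909091, 'fy': 448.42519909091, 'cx': 317.62343271326233, 'cy': 209.88402864236707, 'eye': array([ 0.56195828, -0.69911556,  0.43043955]), 'orientation': array([-1.9908328 , -0.0122949 , -0.11547265])}
wrist {'fx': 323.2109697364625, 'fy': 323.2109697364625, 'cx': 322.63254512846436, 'cy': 199.47684608896336, 'eye': array([0.67568697, 0.07199409, 0.37368464]), 'orientation': array([ 2.85437870e+00,  3.01120760e-03, -2.19768376e-04])}
```

View pics/a_scene.png

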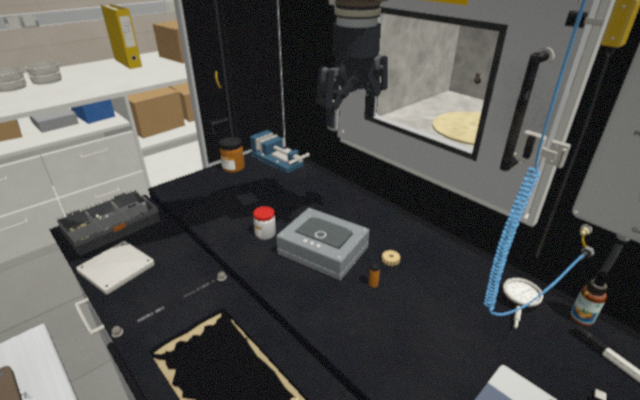

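View pics/a_side.png

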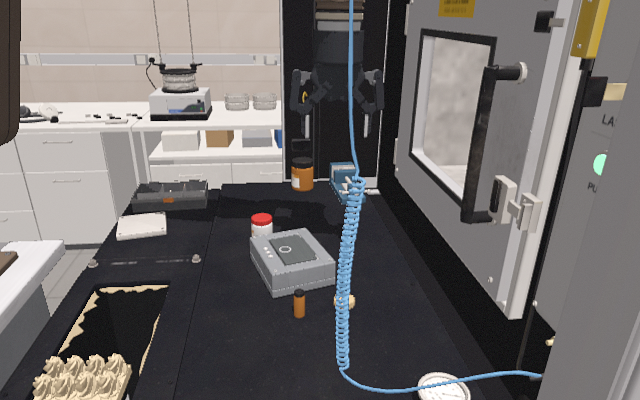

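View pics/a_wrist.png

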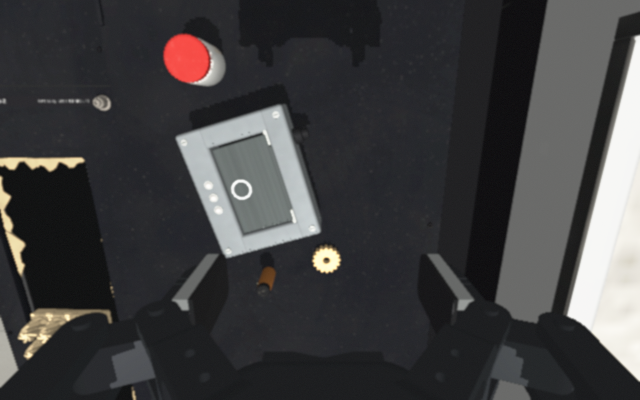

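The wrist view shows the ring at (241,189), the lenses at (208–218,185–210), and the station corners at about (177,136), (286,105), (321,231) and (228,257). The jar is at the top left; the vial and gear are below the station.

```bash
cat > h.py <<'E'
import numpy as np, cv2
from scipy.spatial.transform import Rotation as R
from rig import get_obs, optics, ctrl
def ray(ci,px,z):
    Rm=R.from_euler('xyz',ci['orientation']).as_matrix()
    d=Rm@np.array([(px[0]-ci['cx'])/ci['fx'],(px[1]-ci['cy'])/ci['fy'],1])
    return ci['eye']+d*(z-ci['eye'][2])/d[2]
def proj(ci,P):
    Rm=R.from_euler('xyz',ci['orientation']).as_matrix()
    c=Rm.T@(np.asarray(P)-ci['eye']); return np.array([ci['fx']*c[0]/c[2]+ci['cx'],ci['fy']*c[1]/c[2]+ci['cy']])
E
python3 - <<'E'
from h import *
ci=optics.camera_info("wrist"); p=cv2.imread("pics/a_wrist.png"); d=np.load("pics/a_wrist.npy")
g=cv2.cvtColor(p,cv2.COLOR_BGR2GRAY)
# ring: bright blob near (241,189)
m=np.zeros_like(g); m[175:203,228:256]=(g[175:203,228:256]>150)
ys,xs=np.nonzero(m); (c,r)=cv2.minEnclosingCircle(np.c_[xs,ys].astype(np.float32)); print("ring",c,r,ray(ci,c,.048), 2*r/ci['fx']*d[189,241], d[189,241])
# station top: grey mask
hsv=cv2.cvtColor(p,cv2.COLOR_BGR2HSV)
m=((g>85)&(hsv[:,:,1]<60)).astype(np.uint8); m[:95]=0;m[265:]=0;m[:,:165]=0;m[:,335:]=0
m=cv2.morphologyEx(m,cv2.MORPH_CLOSE,np.ones((5,5)))
cs,_=cv2.findContours(m,cv2.RETR_EXTERNAL,cv2.CHAIN_APPROX_NONE); k=max(cs,key=cv2.contourArea)
ap=cv2.approxPolyDP(k,6,True)[:,0]; print(ap)
for a in ap: print(a,ray(ci,a,.048)[:2])
# dark cover
m=((g<85)).astype(np.uint8)
n,l,s,cc=cv2.connectedComponentsWithStats(m); i=l[200,270]; print(s[i])
k=cv2.findContours((l==i).astype(np.uint8),cv2.RETR_EXTERNAL,cv2.CHAIN_APPROX_NONE)[0][0]
rect=cv2.minAreaRect(k); b=cv2.boxPoints(rect); print(rect)
for a in b: print(a,ray(ci,a,.048)[:2])
for nm,lo,hi in(("red",(0,150,100),(8,255,255)),):
    m=cv2.inRange(hsv,lo,hi); n,l,s,cc=cv2.connectedComponentsWithStats(m); i=1+np.argmax(s[1:,4]); print(nm,cc[i],ray(ci,cc[i],.055))
print("vial",ray(ci,(264,290),.044),"gear",ray(ci,(326,260),.01))
big=cv2.resize(p[90:310,150:380],None,fx=3,fy=2.7); cv2.imwrite("pics/b.png",big[:600])
E
```

```text
ring (238.64007568359375, 192.33657836914062) 14.373440742492676 [ 0.58703542 -0.01654912  0.048     ] 0.029668929 0.33357787
[[281 105]
 [175 138]
 [226 257]
 [320 232]]
[281 105] [0.6345434  0.07105969]
[175 138] [0.52771375 0.03951686]
[226 257] [ 0.56748902 -0.09095701]
[320 232] [ 0.67196333 -0.06102594]
[    0     0   640   400 58870]
((133.5, 394.5), (9.0, 3.0), 90.0)
[132. 390.] [ 0.43161156 -0.27782091]
[135. 390.] [ 0.43544577 -0.27781059]
[135. 399.] [ 0.4330298  -0.29245706]
[132. 399.] [ 0.42915685 -0.29246795]
red [185.96587031  57.76052332] [0.5502766  0.11243512 0.055     ]
vial [ 0.60672702 -0.13507128  0.044     ] gear [ 0.67888516 -0.1139206   0.01      ]
```

View pics/b.png

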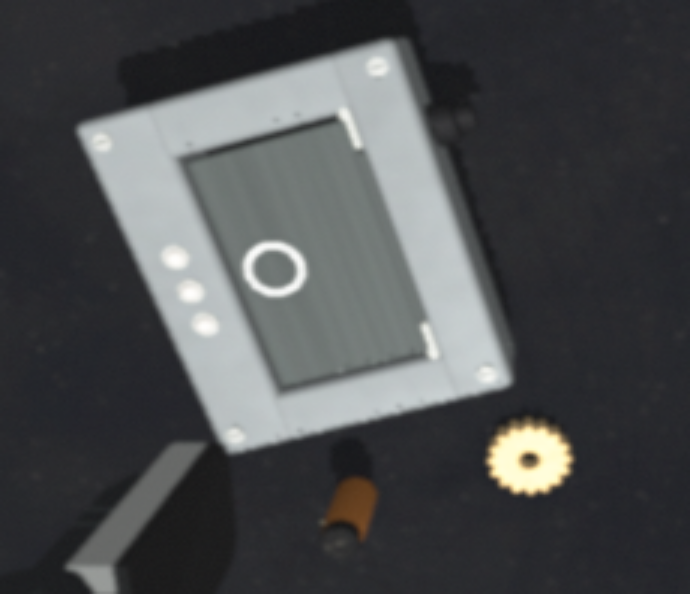

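The measured ring position (about 0.591, -0.013) matches the station pose from its corners (centre 0.600, -0.010; yaw 16.3°). My plan is to shut the jaws, turn them along station y, tilt the tool slightly and press with the tip.

Call:
servo_tool([
  [-1,[0,0,0],[0,0,7.1]],
  [-1,[0,0,0],[0,0,7.1]],
  [-1,[0,0,0],[0,0,7.1]],
  [-1,[0,0,0],[0,0,7.1]],
  [-1,[0,0,0],[0,0,7.1]],
  [-1,[0,0,0],[0,0,7.1]],
  [-1,[0,0,0],[0,0,7.1]],
  [-1,[0,0,0],[0,0,7.1]],
  [-1,[0,0,0],[0,0,7.1]],
  [-1,[0,0,0],[0,0,7.1]],
  [-1,[0,0,0],[0,0,2.7]],
  [-1,[0,0,0],[0,7,0]],
  [-1,[0,0,0],[0,7,0]],
  [-1,[0,0,0],[0,7,0]],
  [-1,[0,0,0],[0,4,0]],
])

```text
time: 1.4
eef_pos: [0.6738, 0.0014, 0.1984]
eef_rot: [-3.136, -0.437, 0.259]
force: [0.7, 0.5, -0.6]
width: 0.0003
```

```bash
cat >> h.py <<'E'
YAW=np.radians(16.3); C=np.array([.6004,-.0103,0])
RS=R.from_euler('z',YAW).as_matrix()
def st(P): return 1000*RS.T@(np.asarray(P)-C)   # world m -> station mm
def status(tip=14):
    o=get_obs(); T=R.from_euler('xyz',o['eef_rot']).as_matrix()
    print('t',round(o['time'],2),'tcp st',st(o['eef_pos']).round(1),'tip',st(o['eef_pos']+T[:,2]*tip/1000).round(1),'F',o['force'].round(1),'w',round(o['width'],4))
    TS=RS.T@T; print('tool axes in station (cols)\n',TS.round(3)); return o,TS
def togo(target,tip=14):
    o,TS=status(tip); p=st(o['eef_pos'])+TS[:,2]*tip
    print('go tool mm',(TS.T@(np.asarray(target)-p)).round(1))
E
python3 - <<'E'
from h import *
ci=optics.camera_info("wrist")
print('q',get_obs()['joint_positions'].round(2))
togo([-12,0,65])
for n in ("wrist","side"):
    p,d=optics.capture(n); cv2.imwrite(f"pics/c_{n}.png",p[:,:,::-1])
E
```

```text
q [-0.23  0.08  1.89  0.29  0.81  0.92]
t 1.4 tcp st [ 73.7  -9.4 198.4] tip [ 79.6  -9.5 185.7] F [ 0.7  0.5 -0.6] w 0.0003
tool axes in station (cols)
 [[ 0.906 -0.023  0.423]
 [-0.023 -1.    -0.005]
 [ 0.423 -0.005 -0.906]]
go tool mm [-134.3   -6.8   70.5]
```

View pics/c_wrist.png

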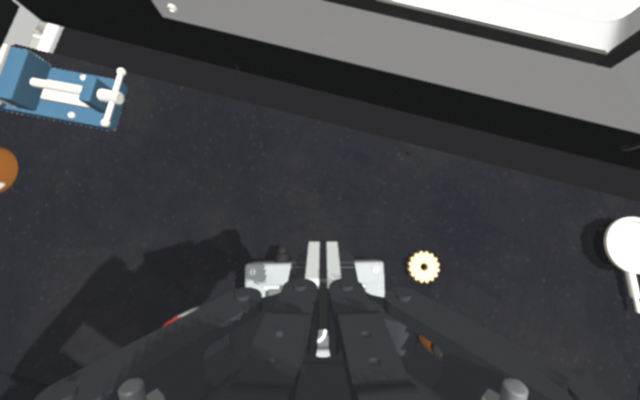

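View pics/c_side.png

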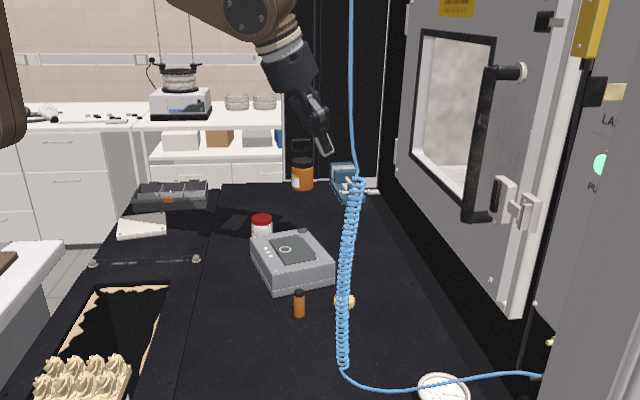

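The jaws are shut and the tool is tilted 25° towards +x. Now moving to just above the ring.

Call:
servo_tool([
  [-1,[-24.4,-1.4,14.1],[0,0,0]],
  [-1,[-24.4,-1.4,14.1],[0,0,0]],
  [-1,[-24.4,-1.4,14.1],[0,0,0]],
  [-1,[-24.4,-1.4,14.1],[0,0,0]],
  [-1,[-24.4,-1.4,14.1],[0,0,0]],
  [-1,[0,0,0],[0,0,0]],
])

```text
time: 2.0
eef_pos: [0.5946, -0.013, 0.0839]
eef_rot: [-3.137, -0.43, 0.262]
force: [-0.5, 0.5, -1.3]
width: -0.0002
```

```bash
python3 - <<'E'
from h import *
togo([-1,0,57])
for n in ("wrist","side"):
    p,d=optics.capture(n); cv2.imwrite(f"pics/d_{n}.png",p[:,:,::-1])
p=cv2.imread("pics/d_side.png"); cv2.imwrite("pics/d_s.png",cv2.resize(p[150:330,200:400],None,fx=3,fy=3))
E
```

```text
t 2.0 tcp st [-6.3 -1.  83.9] tip [-0.5 -1.1 71.1] F [-0.5  0.5 -1.3] w -0.0002
tool axes in station (cols)
 [[ 0.909 -0.02   0.417]
 [-0.02  -1.    -0.005]
 [ 0.417 -0.004 -0.909]]
go tool mm [-6.4 -1.  12.6]
```

View pics/d_wrist.png

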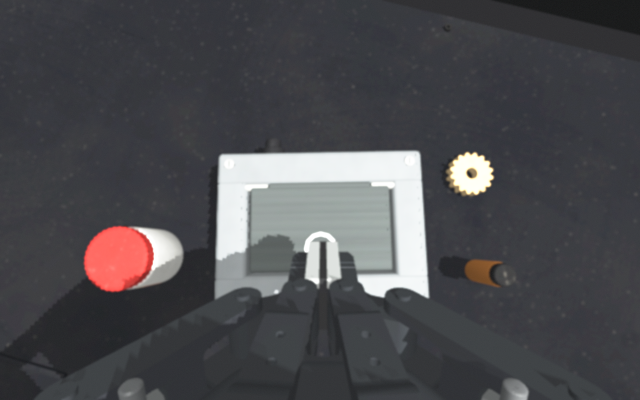

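View pics/d_s.png

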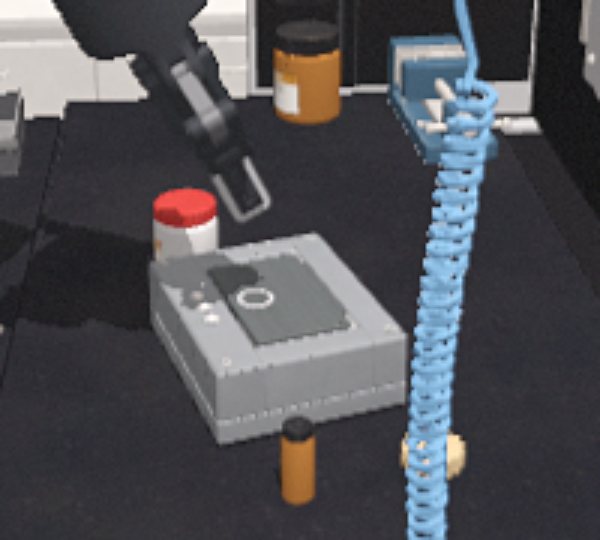

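Call:
servo_tool([
  [-1,[-3,-0.5,6.4],[0,0,0]],
  [-1,[-3,-0.5,6.4],[0,0,0]],
  [-1,[-0.8,0,1.8],[0,0,0]],
  [-1,[-0.8,0,1.8],[0,0,0]],
  [-1,[0,0,0],[0,0,0]],
])

```text
time: 2.52
eef_pos: [0.6106, -0.0146, 0.0803]
eef_rot: [3.13, -0.454, 0.269]
force: [0.1, -0.3, -0.1]
width: 0.0001
```

```bash
python3 - <<'E'
from h import *
status()
E
```

```text
t 2.52 tcp st [ 8.5 -7.  80.3] tip [14.7 -7.3 67.7] F [ 0.1 -0.3 -0.1] w 0.0001
tool axes in station (cols)
 [[ 0.899 -0.02   0.438]
 [-0.014 -1.    -0.018]
 [ 0.438  0.01  -0.899]]
```

```bash
python3 - <<'E'
from h import *
o=get_obs();print(o['joint_positions'].round(3),o['qd'].round(3),o['moment'].round(2))
for n in ("wrist","side"):
    p,d=optics.capture(n); cv2.imwrite(f"pics/e_{n}.png",p[:,:,::-1])
status(); print(get_obs()['qd'].round(3))
p=cv2.imread("pics/e_side.png"); cv2.imwrite("pics/e_s.png",cv2.resize(p[150:330,200:400],None,fx=3,fy=3))
E
```

```text
[-0.292  0.088  2.121  0.422  0.577  0.698] [ 0.003  0.001 -0.026 -0.002  0.003  0.006] [-0.05  0.21 -0.04]
t 2.62 tcp st [ 8.5 -7.2 80.7] tip [14.7 -7.4 68.1] F [0.4 0.9 0.2] w 0.0
tool axes in station (cols)
 [[ 0.899 -0.02   0.438]
 [-0.014 -1.    -0.019]
 [ 0.439  0.011 -0.899]]
[-0.001 -0.004  0.009 -0.001  0.002 -0.002]
```

View pics/e_s.png

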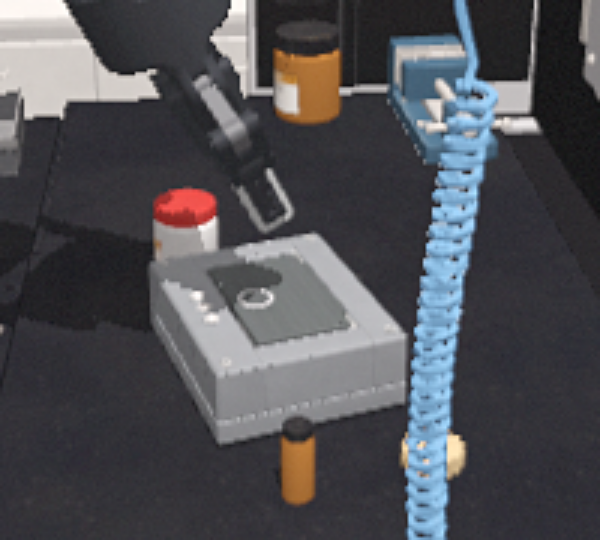

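View pics/e_wrist.png

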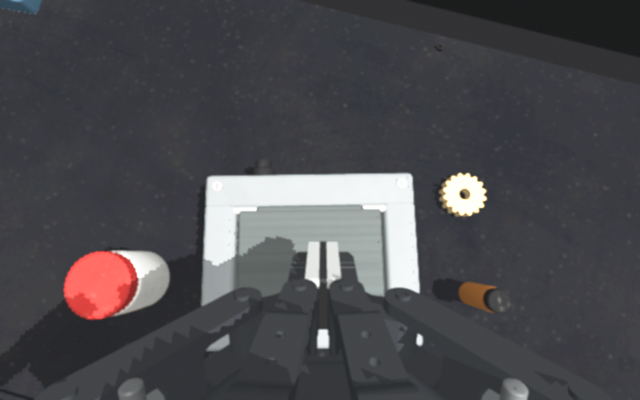

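The arm ran into its near-reach limit with the 25° tilt, so the tip drifted to station x +15 in free air at z 68. It touched nothing. I'm reducing the tilt to about 11° and re-aiming.

Call:
servo_tool([
  [-1,[0,0,0],[0,-7,0]],
  [-1,[0,0,0],[0,-7,0]],
  [-1,[0,0,0],[0,0,0]],
])

```text
time: 2.87
eef_pos: [0.6066, -0.015, 0.0784]
eef_rot: [3.131, -0.203, 0.263]
force: [1.3, -0.6, -0.0]
width: 0.0004
```

```bash
python3 - <<'E'
from h import *
print(get_obs()['joint_positions'].round(3)); togo([0,0,64])
E
```

```text
[-0.231  0.176  1.977  0.121  0.808  1.002]
t 2.87 tcp st [ 4.7 -6.2 78.4] tip [ 7.5 -6.4 64.7] F [ 1.3 -0.6 -0. ] w 0.0004
tool axes in station (cols)
 [[ 0.979 -0.023  0.202]
 [-0.021 -1.    -0.014]
 [ 0.202  0.01  -0.979]]
go tool mm [-7.6 -6.3 -0.9]
```

Call:
servo_tool([
  [-1,[-7.6,-6.3,-0.9],[0,0,0]],
  [-1,[0,0,0],[0,0,0]],
])

```text
time: 3.03
eef_pos: [0.5979, -0.01, 0.0778]
eef_rot: [3.132, -0.207, 0.265]
force: [-0.3, 0.0, -0.6]
width: -0.0001
```

```bash
python3 - <<'E'
from h import *
print(get_obs()['joint_positions'].round(3)); togo([0,0,54])
E
```

```text
[-0.227  0.157  2.001  0.124  0.8    1.001]
t 3.03 tcp st [-2.3  1.  77.8] tip [ 0.6  0.8 64.1] F [-0.3  0.  -0.6] w -0.0001
tool axes in station (cols)
 [[ 0.978 -0.022  0.205]
 [-0.019 -1.    -0.014]
 [ 0.206  0.009 -0.979]]
go tool mm [-2.6  0.7  9.7]
```

Call:
servo_tool([
  [-1,[-1.4,0.4,4.9],[0,0,0]],
  [-1,[-1.4,0.4,4.9],[0,0,0]],
  [-1,[0,0,0],[0,0,0]],
])

```text
time: 3.28
eef_pos: [0.5947, -0.0106, 0.0659]
eef_rot: [3.133, -0.209, 0.264]
force: [-0.3, -0.7, -0.1]
width: 0.0001
```

```bash
python3 - <<'E'
from h import *
print(get_obs()['joint_positions'].round(3)); togo([0,0,50])
E
```

```text
[-0.231  0.167  2.015  0.131  0.775  0.991]
t 3.28 tcp st [-5.6  1.3 65.9] tip [-2.7  1.1 52.2] F [-0.3 -0.7 -0.1] w 0.0001
tool axes in station (cols)
 [[ 0.978 -0.022  0.207]
 [-0.02  -1.    -0.012]
 [ 0.208  0.008 -0.978]]
go tool mm [2.2 1.  2.8]
```

Call:
servo_tool([
  [-1,[1,0.8,1.5],[0,0,0]],
  [-1,[0,0,2],[0,0,0]],
])

```text
time: 3.45
eef_pos: [0.5953, -0.0112, 0.0616]
eef_rot: [3.134, -0.209, 0.263]
force: [0.1, -0.8, -0.1]
width: 0.0
```

Call:
servo_tool([
  [-1,[-0.4,0,2],[0,0,0]],
])

```text
time: 3.53
eef_pos: [0.5952, -0.0114, 0.0592]
eef_rot: [3.135, -0.209, 0.263]
force: [-0.1, -0.0, -0.5]
width: 0.0
```

Call:
servo_tool([
  [-1,[-0.4,0,2],[0,0,0]],
])

```text
time: 3.62
eef_pos: [0.5952, -0.0115, 0.0569]
eef_rot: [3.135, -0.209, 0.263]
force: [-0.5, -0.1, -1.1]
width: -0.0001
```

```bash
python3 - <<'E'
from h import *
status()
E
```

```text
t 3.62 tcp st [-5.3  0.3 56.9] tip [-2.4  0.1 43.3] F [-0.5 -0.1 -1.1] w -0.0001
tool axes in station (cols)
 [[ 0.978 -0.023  0.207]
 [-0.021 -1.    -0.011]
 [ 0.207  0.007 -0.978]]
```

```bash
python3 - <<'E'
from h import *
for n in ("wrist","side"):
    p,d=optics.capture(n); cv2.imwrite(f"pics/f_{n}.png",p[:,:,::-1])
p=cv2.imread("pics/f_side.png"); cv2.imwrite("pics/f_s.png",cv2.resize(p[200:310,220:360],None,fx=5,fy=5))
E
```

```text
(no output)
```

View pics/f_s.png

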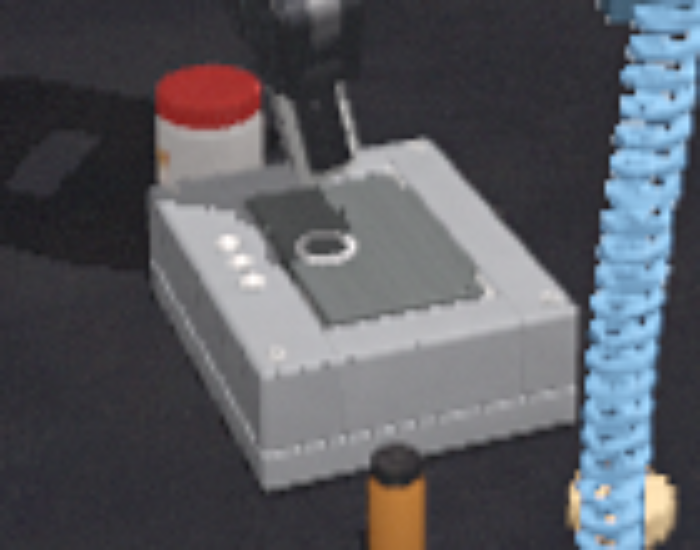

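View pics/f_wrist.png

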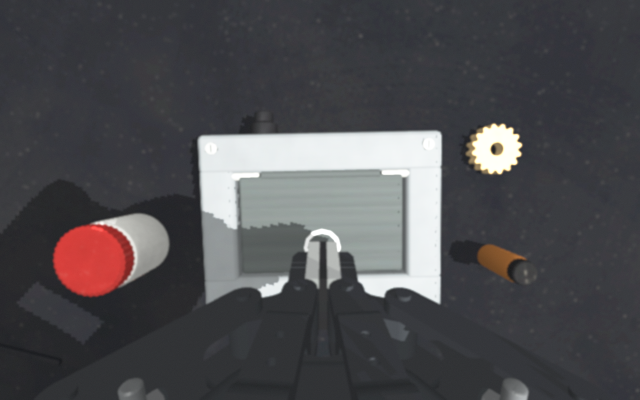

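```bash
python3 - <<'E'
from h import *
o=get_obs(); T=R.from_euler('xyz',o['eef_rot']).as_matrix()
tip=o['eef_pos']+T[:,2]*.014
for n in ("side","scene","wrist"):
    ci=optics.camera_info(n); print(n,'tip',proj(ci,tip),'tcp',proj(ci,o['eef_pos']),'ring pred',proj(ci,C+RS@[-.010,0,.048]), 'corner', [proj(ci,C+RS@np.array(c)).round(0).tolist() for c in ([-.056,-.07,.048],[.056,-.07,.048],[.056,.07,.048],[-.056,.07,.048])])
    p,d=optics.capture(n)
    if n!='wrist': cv2.imwrite(f"pics/g_{n}.png",p[:,:,::-1])
    Rm=R.from_euler('xyz',ci['orientation']).as_matrix()
    v,u=np.mgrid[:400,:640]; P=np.stack([(u-ci['cx'])/ci['fx'],(v-ci['cy'])/ci['fy'],np.ones_like(u)],-1)*d[...,None]@Rm.T+ci['eye']
    S=(P-C)@RS; 
    m=(d>0)&(abs(S[...,0])<.05)&(abs(S[...,1])<.065)&(S[...,2]>.02)&(S[...,2]<.07); h=np.histogram(S[m][:,2],bins=np.arange(.02,.071,.004)); print(h[0])
    m=(d>0)&(abs(S[...,0])<.15)&(abs(S[...,1])<.15)&(abs(S[...,2])<.02);print('table z',np.median(S[m][:,2]))
    if n=='side':
        for q in ((282,230),(286,232),(284,225),(280,215)): print(q,1000*S[q[1],q[0]])
E
ls .
```

```text
side tip [289.89005715 251.42599943] tcp [288.19276134 244.78921649] ring pred [285.99212012 249.71251458] corner [[273.0, 275.0], [337.0, 262.0], [306.0, 227.0], [250.0, 237.0]]
[   1    2   12    4    2    2  106 1903    7    0    0    0]
table z 0.0012669144843144018
(282, 230) [-230.22415991 -650.33951381  430.43955139]
(286, 232) [-13.03170848 -10.73439002  88.17640128]
(284, 225) [-15.81821147  -9.24210677 101.09297076]
(280, 215) [-31.23493943 -36.50612808 133.77326885]
scene tip [321.79660232 234.24235494] tcp [320.95997064 229.17637212] ring pred [319.95105703 234.14227585] corner [[341.0, 261.0], [369.0, 228.0], [308.0, 207.0], [275.0, 235.0]]
[   4    2    3    2    3    4  362 1662    5    0    0    0]
table z 0.0008986404444318862
wrist tip [321.70529021 231.9854866 ] tcp [321.64019436 241.53157885] ring pred [322.63726734 245.79726369] corner [[442.0, 319.0], [443.0, 129.0], [197.0, 134.0], [207.0, 325.0]]
[    0     0     0     0    36   456  2497 27578     0     0     0     0]
table z 0.0010123524725341446
h.py
pics
```

```bash
python3 - <<'E'
import cv2
p=cv2.imread("pics/g_scene.png"); cv2.imwrite("pics/g_s2.png",cv2.resize(p[150:300,240:420],None,fx=4,fy=4))
E
```

```text
(no output)
```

View pics/g_s2.png

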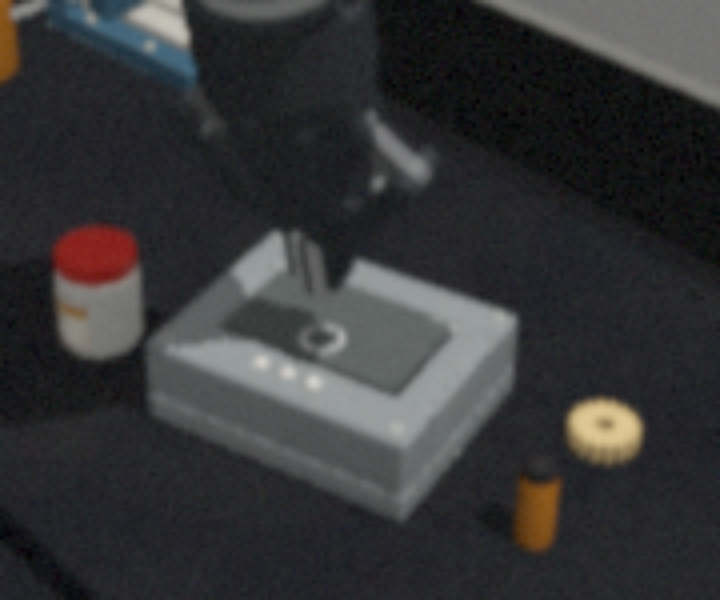

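The depth in the side view shows the real tip well above where the 14 mm figure puts it. I'm measuring it properly.

```bash
cat >> h.py <<'E'
def cloud(n):
    ci=optics.camera_info(n); p,d=optics.capture(n)
    Rm=R.from_euler('xyz',ci['orientation']).as_matrix()
    v,u=np.mgrid[:400,:640]; P=np.stack([(u-ci['cx'])/ci['fx'],(v-ci['cy'])/ci['fy'],np.ones_like(u)],-1)*d[...,None]@Rm.T+ci['eye']
    P[d<=0]=np.nan
    return p,P,1000*(P-C)@RS
E
python3 - <<'E'
from h import *
o=get_obs(); T=R.from_euler('xyz',o['eef_rot']).as_matrix()
for n in ("side","scene","wrist"):
    p,P,S=cloud(n)
    L=1000*(P-o['eef_pos'])@T   # tool frame
    m=(S[...,2]>56)&(np.abs(L[...,0])<16)&(np.abs(L[...,1])<25)&(L[...,2]>-60)
    Q=L[m]; print(n,len(Q),'max z',np.sort(Q[:,2])[-8:].round(1))
    for lo in range(-60,20,8):
        q=Q[(Q[:,2]>=lo)&(Q[:,2]<lo+8)]
        if len(q)>2: print(lo,len(q),np.percentile(q[:,0],[3,97]).round(0),np.percentile(q[:,1],[3,97]).round(0))
E
```

```text
side 240 max z [-25.5 -25.  -25.  -24.9 -24.5 -24.3 -24.1 -23.6]
-60 56 [-12.   9.] [-3. 14.]
-52 62 [-12.   9.] [-2. 14.]
-44 57 [-11.   9.] [-3. 14.]
-36 45 [-12.  10.] [-3. 13.]
-28 20 [-9.  7.] [4. 7.]
scene 191 max z [-28.  -27.5 -26.3 -26.3 -25.3 -24.5 -23.6 -23. ]
-60 36 [-10.  -3.] [-4. 15.]
-52 58 [-10.   3.] [-11.  15.]
-44 50 [-10.   7.] [-10.  16.]
-36 39 [-10.   7.] [-10.  15.]
-28 8 [-10.  -2.] [-3.  8.]
wrist 2007 max z [-27.8 -27.8 -27.7 -27.7 -27.7 -27.5 -27.4 -27.2]
-60 504 [-2. 13.] [-12.  13.]
-52 586 [ 8. 12.] [-12.  13.]
-44 544 [ 8. 13.] [-12.  13.]
-36 359 [ 8. 12.] [-12.  13.]
-28 14 [12. 12.] [-6.  6.]
```

All three cameras agree that the shut tips lie about 25 mm behind the reported TCP, not 14 mm ahead of it. I'll use the measured value: tip at -25 mm, pads ±11 mm wide.

```bash
sed -i 's/tip=14/tip=-25/' h.py; python3 - <<'E'
from h import *
togo([0,0,56])
E
```

```text
t 4.02 tcp st [-5.1  0.3 57.5] tip [-10.3   0.6  81.9] F [1.  0.2 0.5] w 0.0001
tool axes in station (cols)
 [[ 0.978 -0.023  0.207]
 [-0.021 -1.    -0.012]
 [ 0.207  0.007 -0.978]]
go tool mm [ 4.7  0.2 27.5]
```

Call:
servo_tool([
  [-1,[2,0,9],[0,0,0]],
  [-1,[2,0,9],[0,0,0]],
  [-1,[1,0,7],[0,0,0]],
  [-1,[0,0,0],[0,0,0]],
])

```text
time: 4.35
eef_pos: [0.6067, -0.0088, 0.0325]
eef_rot: [3.133, -0.211, 0.263]
force: [0.9, 0.3, -0.2]
width: 0.0004
```

```bash
python3 - <<'E'
from h import *
togo([0,0,53]); print(get_obs()['joint_positions'].round(3))
o=get_obs(); T=R.from_euler('xyz',o['eef_rot']).as_matrix()
p,P,S=cloud("side"); cv2.imwrite("pics/h_s.png",cv2.resize(p[200:310,220:360,::-1],None,fx=5,fy=5))
p,P,S=cloud("wrist"); L=1000*(P-o['eef_pos'])@T
m=(S[...,2]>52)&(np.abs(L[...,0])<16)&(np.abs(L[...,1])<15)&(L[...,2]>-60); print(np.sort(L[m][:,2])[-8:])
E
```

```text
t 4.35 tcp st [ 6.5 -0.3 32.5] tip [ 1.3 -0.  56.9] F [ 0.9  0.3 -0.2] w 0.0004
tool axes in station (cols)
 [[ 0.978 -0.023  0.209]
 [-0.021 -1.    -0.013]
 [ 0.209  0.008 -0.978]]
go tool mm [-2.1 -0.   3.6]
[-0.223  0.244  1.998  0.139  0.714  0.989]
[-27.76361371 -27.7508676  -27.72567756 -27.65007855 -27.64038159
 -27.50072833 -27.46510901 -26.97517509]
```

View pics/h_s.png

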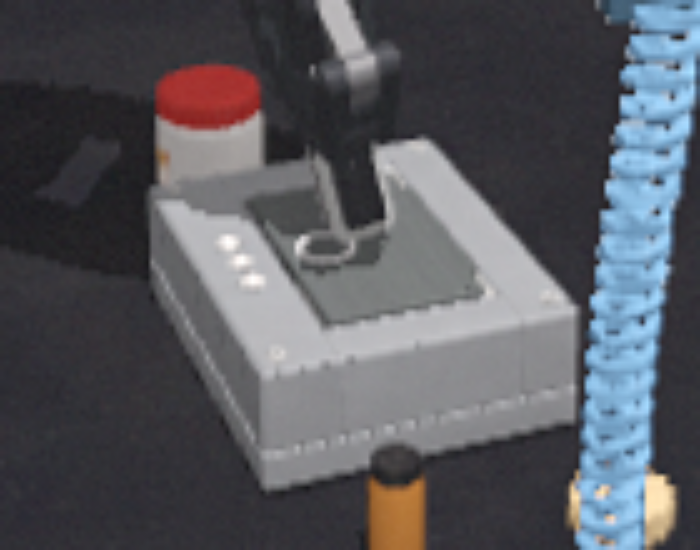

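Call:
servo_tool([
  [-1,[-1.5,0,2],[0,0,0]],
  [-1,[-0.8,0,2],[0,0,0]],
])

```text
time: 4.62
eef_pos: [0.6061, -0.0094, 0.0293]
eef_rot: [3.132, -0.212, 0.264]
force: [-0.5, -0.0, 1.0]
width: 0.0
```

Call:
servo_tool([
  [-1,[-0.4,0,2],[0,0,0]],
])

```text
time: 4.7
eef_pos: [0.6063, -0.0095, 0.0274]
eef_rot: [3.132, -0.213, 0.264]
force: [-2.2, 0.5, 3.5]
width: -0.0001
```

Call:
servo_tool([
  [-1,[-0.4,0,2],[0,0,0]],
])

```text
time: 4.78
eef_pos: [0.6063, -0.0095, 0.0259]
eef_rot: [3.133, -0.213, 0.264]
force: [-3.7, 0.2, 8.3]
width: -0.0004
```

```bash
python3 - <<'E'
from h import *
status()
E
```

```text
t 4.78 tcp st [ 5.9 -0.9 25.9] tip [ 0.6 -0.5 50.4] F [-3.7  0.2  8.3] w -0.0004
tool axes in station (cols)
 [[ 0.977 -0.023  0.211]
 [-0.02  -1.    -0.013]
 [ 0.211  0.009 -0.977]]
```

Call:
servo_tool([
  [-1,[-0.4,0,2],[0,0,0]],
  [-1,[-0.4,0,2],[0,0,0]],
])

```text
time: 4.95
eef_pos: [0.6064, -0.0095, 0.0247]
eef_rot: [3.134, -0.211, 0.265]
force: [-9.9, -0.2, 18.8]
width: 0.0002
```

Call:
servo_tool([
  [-1,[-0.4,0,2.5],[0,0,0]],
])

```text
time: 5.03
eef_pos: [0.6064, -0.0095, 0.0247]
eef_rot: [3.134, -0.209, 0.266]
force: [-11.9, -0.6, 19.4]
width: -0.0002
```

The cover is at its stop: 19 N, with no further travel. I'm now letting go, retreating up and towards the robot.

Call:
servo_tool([
  [-1,[-4.5,0,-26],[0,0,0]],
  [-1,[-4.5,0,-26],[0,0,0]],
  [-1,[-4.5,0,-26],[0,0,0]],
  [-1,[-4.5,0,-26],[0,0,0]],
  [-1,[0,0,0],[0,0,0]],
  [-1,[0,0,0],[0,0,0]],
  [-1,[0,0,0],[0,0,0]],
  [-1,[0,0,0],[0,0,0]],
  [-1,[0,0,0],[0,0,0]],
  [-1,[0,0,0],[0,0,0]],
])

```text
time: 5.87
eef_pos: [0.5654, -0.0192, 0.1232]
eef_rot: [3.137, -0.204, 0.266]
force: [1.1, -0.6, -0.1]
width: -0.0003
```

```bash
python3 - <<'E'
from h import *
togo([-9,0,60]);print(get_obs()['joint_positions'].round(3))
p,P,S=cloud("side"); cv2.imwrite("pics/i_s.png",cv2.resize(p[160:310,220:380,::-1],None,fx=4,fy=4))
p,P,S=cloud("wrist"); cv2.imwrite("pics/i_w.png",p[:,:,::-1])
E
```

```text
t 5.87 tcp st [-36.1   1.3 123.2] tip [-41.1   1.5 147.7] F [ 1.1 -0.6 -0.1] w -0.0003
tool axes in station (cols)
 [[ 0.979 -0.02   0.203]
 [-0.019 -1.    -0.009]
 [ 0.203  0.005 -0.979]]
go tool mm [13.7  0.5 92.4]
[-0.261  0.025  2.049  0.126  0.892  0.974]
```

View pics/i_s.png

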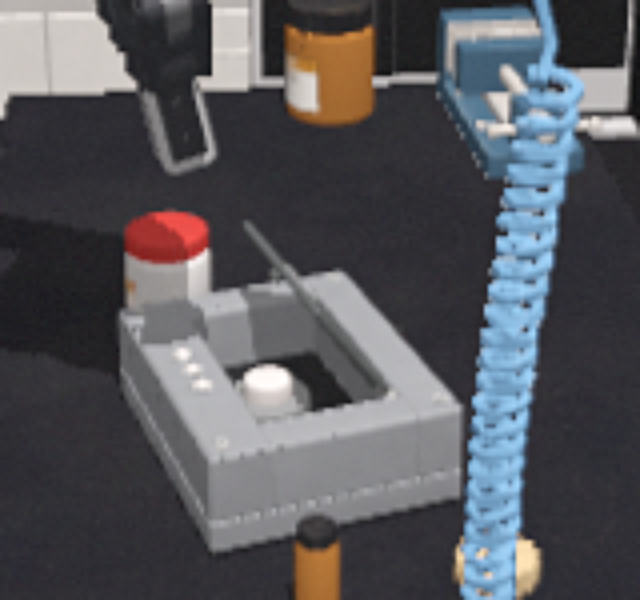

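View pics/i_w.png

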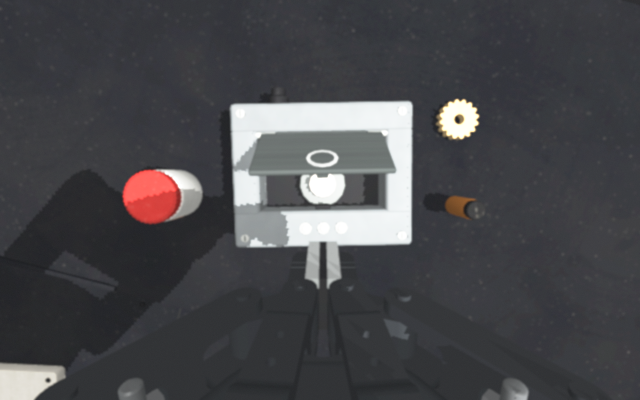

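The cover popped open and the white button is visible, at wrist (323,184) and side (287,255). Next I move the tip over the button, staying on the robot side of the cover.

Call:
servo_tool([
  [-1,[7,0,25],[0,0,0]],
  [-1,[7,0,25],[0,0,0]],
  [-1,[6,0,24],[0,0,0]],
  [-1,[0,0,0],[0,0,0]],
])

```text
time: 6.3
eef_pos: [0.6013, -0.0105, 0.0529]
eef_rot: [3.135, -0.206, 0.266]
force: [-1.4, 0.3, -1.0]
width: 0.0002
```

```bash
python3 - <<'E'
from h import *
ci=optics.camera_info("side"); print('button',st(ray(ci,(287,254.5),.039)))
togo([-2,0,46]);print(get_obs()['joint_positions'].round(3))
p,P,S=cloud("side"); cv2.imwrite("pics/j_s.png",cv2.resize(p[160:310,220:380,::-1],None,fx=4,fy=4))
m=(S[...,2]>70)&(S[...,0]>5)&(abs(S[...,1])<48)&(S[...,2]<110); 
print('cover pts',np.percentile(S[m],[5,50,95],axis=0))
E
```

```text
button [-8.82388405 -1.51516922 39.        ]
t 6.3 tcp st [ 0.8 -0.4 52.9] tip [-4.4 -0.2 77.4] F [-1.4  0.3 -1. ] w 0.0002
tool axes in station (cols)
 [[ 0.979 -0.02   0.205]
 [-0.019 -1.    -0.01 ]
 [ 0.205  0.006 -0.979]]
go tool mm [-4.1 -0.4 31.2]
[-0.228  0.202  2.002  0.134  0.756  0.989]
cover pts [[ 13.25493117 -45.34082462  72.87904224]
 [ 19.05435182 -11.00354292  92.47810047]
 [260.09419521  38.57433043 108.40891679]]
```

View pics/j_s.png

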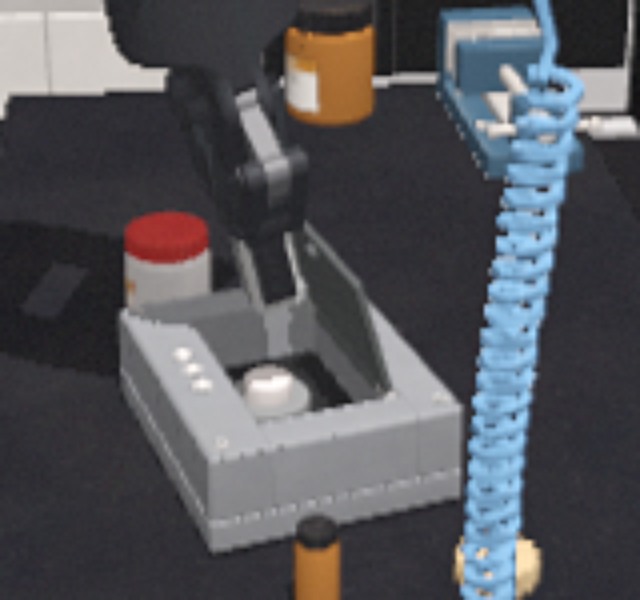

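Call:
servo_tool([
  [-1,[-1.5,0,9.5],[0,0,0]],
  [-1,[-1.5,0,9.5],[0,0,0]],
  [-1,[-1.5,0,9],[0,0,0]],
  [-1,[0,0,0],[0,0,0]],
])

```text
time: 6.68
eef_pos: [0.6043, -0.0111, 0.0273]
eef_rot: [3.132, -0.212, 0.267]
force: [-0.7, -0.2, -0.6]
width: 0.0001
```

```bash
python3 - <<'E'
from h import *
togo([-3,0,42]);print(get_obs()['joint_positions'].round(3))
p,P,S=cloud("side"); cv2.imwrite("pics/k_s.png",cv2.resize(p[160:310,220:380,::-1],None,fx=4,fy=4))
E
```

```text
t 6.68 tcp st [ 3.5 -1.9 27.3] tip [-1.8 -1.5 51.7] F [-0.7 -0.2 -0.6] w 0.0001
tool axes in station (cols)
 [[ 0.978 -0.02   0.21 ]
 [-0.018 -1.    -0.013]
 [ 0.21   0.009 -0.978]]
go tool mm [-3.3 -1.6  9.2]
[-0.228  0.247  2.006  0.142  0.702  0.977]
```

View pics/k_s.png

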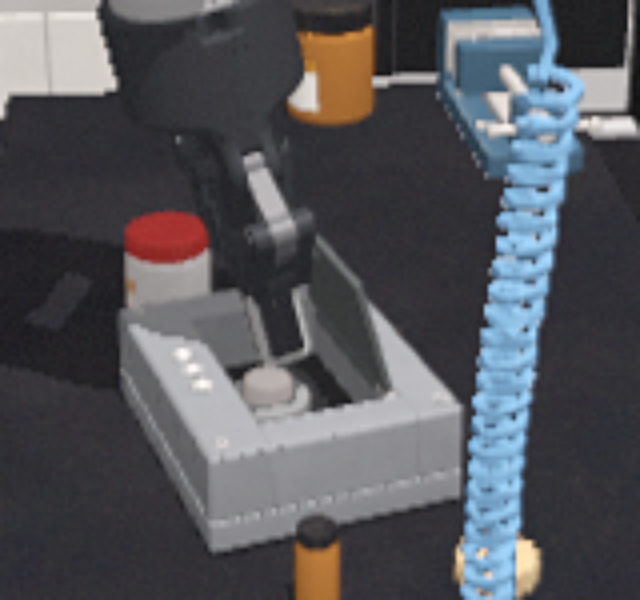

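Call:
servo_tool([
  [-1,[-2.2,-0.8,3.5],[0,0,0]],
  [-1,[-1.2,-0.5,3],[0,0,0]],
])

```text
time: 6.9
eef_pos: [0.6038, -0.011, 0.0226]
eef_rot: [3.13, -0.216, 0.267]
force: [0.9, -0.5, 0.5]
width: 0.0001
```

Call:
servo_tool([
  [-1,[-0.4,0,2],[0,0,0]],
])

```text
time: 6.98
eef_pos: [0.6039, -0.0111, 0.0208]
eef_rot: [3.13, -0.217, 0.267]
force: [0.8, 0.4, 0.6]
width: 0.0002
```

Call:
servo_tool([
  [-1,[-0.4,0,2],[0,0,0]],
])

```text
time: 7.07
eef_pos: [0.604, -0.0111, 0.0189]
eef_rot: [3.129, -0.217, 0.267]
force: [-0.2, -0.2, 0.3]
width: 0.0001
```

Call:
servo_tool([
  [-1,[-0.4,0,2],[0,0,0]],
])

```text
time: 7.15
eef_pos: [0.6042, -0.0111, 0.0171]
eef_rot: [3.129, -0.217, 0.267]
force: [-1.4, -0.3, 2.3]
width: 0.0001
```

```bash
python3 - <<'E'
from h import *
status()
E
```

```text
t 7.15 tcp st [ 3.4 -1.9 17.1] tip [-2.  -1.5 41.5] F [-1.4 -0.3  2.3] w 0.0001
tool axes in station (cols)
 [[ 0.976 -0.02   0.215]
 [-0.017 -1.    -0.016]
 [ 0.216  0.012 -0.976]]
```

Call:
servo_tool([
  [-1,[-0.6,0,2],[0,0,0]],
  [-1,[-0.6,0,2],[0,0,0]],
])

```text
time: 7.32
eef_pos: [0.6042, -0.0111, 0.0135]
eef_rot: [3.129, -0.218, 0.267]
force: [-1.8, 0.6, 3.9]
width: -0.0002
```

Call:
servo_tool([
  [-1,[-0.6,0,2],[0,0,0]],
  [-1,[-0.6,0,2],[0,0,0]],
])

```text
time: 7.48
eef_pos: [0.6044, -0.0111, 0.0128]
eef_rot: [3.131, -0.216, 0.268]
force: [-11.5, -0.3, 19.2]
width: -0.0002
```

Call:
servo_tool([
  [-1,[-0.6,0,2],[0,0,0]],
  [-1,[-0.6,0,2],[0,0,0]],
])

```text
time: 7.65
eef_pos: [0.6043, -0.0111, 0.013]
eef_rot: [3.132, -0.214, 0.27]
force: [-7.9, 0.1, 14.5]
width: -0.0003
```

```bash
python3 - <<'E'
from h import *
status()
p,P,S=cloud("side"); cv2.imwrite("pics/l_s.png",cv2.resize(p[160:310,220:380,::-1],None,fx=4,fy=4))
E
```

```text
t 7.65 tcp st [ 3.5 -1.8 13. ] tip [-1.8 -1.5 37.4] F [-7.9  0.1 14.5] w -0.0003
tool axes in station (cols)
 [[ 0.977 -0.016  0.212]
 [-0.014 -1.    -0.012]
 [ 0.212  0.009 -0.977]]
```

View pics/l_s.png

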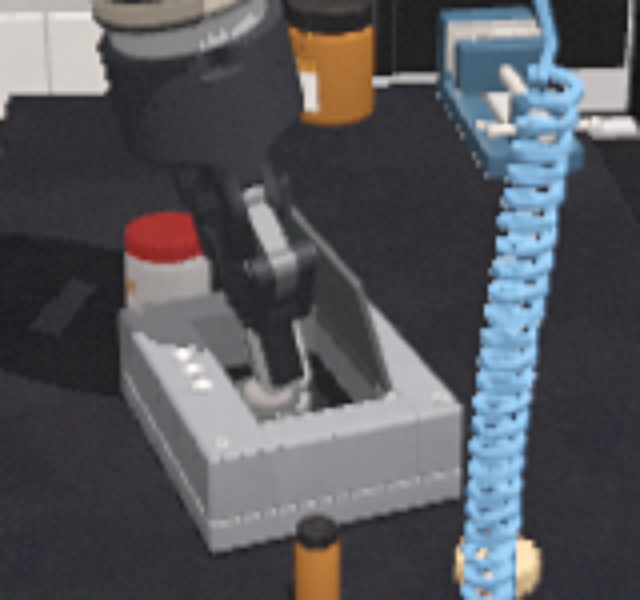

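The button is fully in: 4 N over about 5 mm of travel, then a hard stop at 19 N. I'm backing out up and towards the robot, then going over the cover to its far side.

Call:
servo_tool([
  [-1,[0,0,-20],[0,0,0]],
  [-1,[0,0,-28],[0,0,0]],
  [-1,[0,0,-28],[0,0,0]],
  [-1,[0,0,-28],[0,0,0]],
  [-1,[0,0,0],[0,0,0]],
])

```text
time: 8.12
eef_pos: [0.5817, -0.0163, 0.1171]
eef_rot: [3.132, -0.212, 0.27]
force: [1.1, 0.7, 0.4]
width: -0.0
```

```bash
python3 - <<'E'
from h import *
togo([45,0,138]);print(get_obs()['joint_positions'].round(3))
p,P,S=cloud("wrist"); cv2.imwrite("pics/m_w.png",p[:,:,::-1])
p,P,S=cloud("side"); cv2.imwrite("pics/m_s.png",cv2.resize(p[140:310,220:380,::-1],None,fx=3.5,fy=3.5))
E
```

```text
t 8.12 tcp st [-19.6  -0.5 117.1] tip [-24.9  -0.2 141.6] F [1.1 0.7 0.4] w -0.0
tool axes in station (cols)
 [[ 0.977 -0.016  0.211]
 [-0.014 -1.    -0.012]
 [ 0.211  0.009 -0.977]]
go tool mm [67.6 -1.4 18.2]
[-0.248  0.065  2.021  0.127  0.87   0.98 ]
```

View pics/m_w.png

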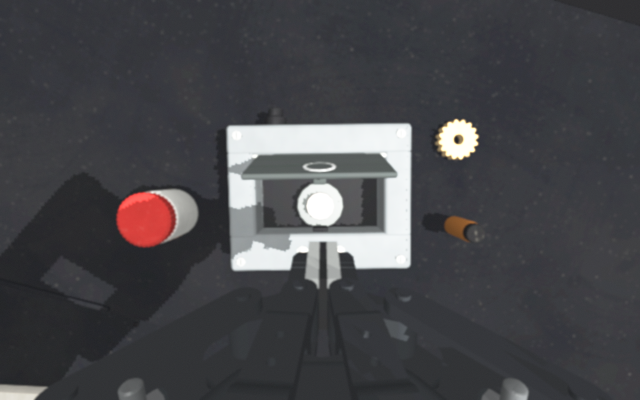

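View pics/m_s.png

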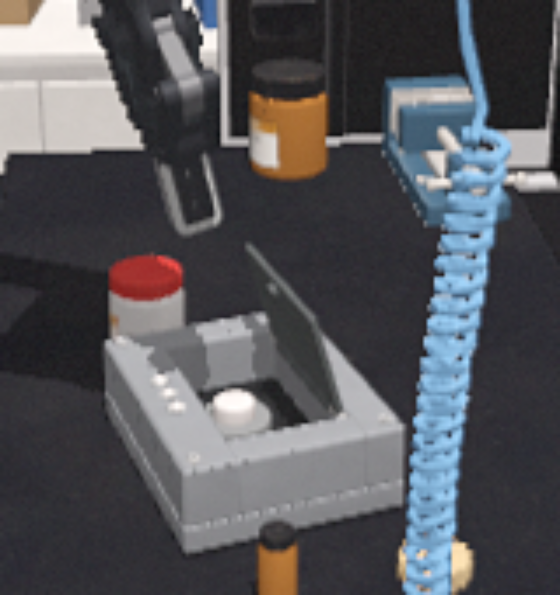

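Call:
servo_tool([
  [-1,[22.5,-0.5,5],[0,0,0]],
  [-1,[22.5,-0.5,5],[0,0,0]],
  [-1,[22.5,-0.4,5],[0,0,0]],
  [-1,[0,0,0],[0,0,0]],
])

```text
time: 8.55
eef_pos: [0.6434, 0.0051, 0.1033]
eef_rot: [3.141, -0.197, 0.267]
force: [0.5, -0.7, 0.1]
width: 0.0007
```

```bash
python3 - <<'E'
from h import *
togo([42,0,94])
E
```

```text
t 8.55 tcp st [ 45.6   2.8 103.3] tip [ 40.7   2.9 127.8] F [ 0.5 -0.7  0.1] w 0.0007
tool axes in station (cols)
 [[ 0.981 -0.017  0.195]
 [-0.017 -1.    -0.004]
 [ 0.195  0.001 -0.981]]
go tool mm [-5.3  2.8 33.4]
```

Call:
servo_tool([
  [-1,[-1,1.4,11],[0,0,0]],
  [-1,[-1.5,1.4,11],[0,0,0]],
  [-1,[-2,0,10],[0,0,0]],
  [-1,[0,0,0],[0,0,0]],
])

```text
time: 8.88
eef_pos: [0.6415, 0.0034, 0.0607]
eef_rot: [-3.138, -0.186, 0.267]
force: [-0.5, 0.2, -0.5]
width: 0.0001
```

```bash
python3 - <<'E'
from h import *
togo([30,0,93]); print(get_obs()['joint_positions'].round(3))
p,P,S=cloud("scene"); cv2.imwrite("pics/n_c.png",cv2.resize(p[150:300,240:420,::-1],None,fx=4,fy=4))
p,P,S=cloud("side"); cv2.imwrite("pics/n_s.png",cv2.resize(p[140:310,220:380,::-1],None,fx=3.5,fy=3.5))
E
```

```text
t 8.88 tcp st [43.3  1.6 60.7] tip [38.7  1.6 85.2] F [-0.5  0.2 -0.5] w 0.0001
tool axes in station (cols)
 [[ 0.983 -0.016  0.185]
 [-0.017 -1.     0.001]
 [ 0.185 -0.004 -0.983]]
go tool mm [-7.1  1.7 -9.2]
[-0.189  0.28   1.886  0.117  0.812  1.04 ]
```

View pics/n_c.png

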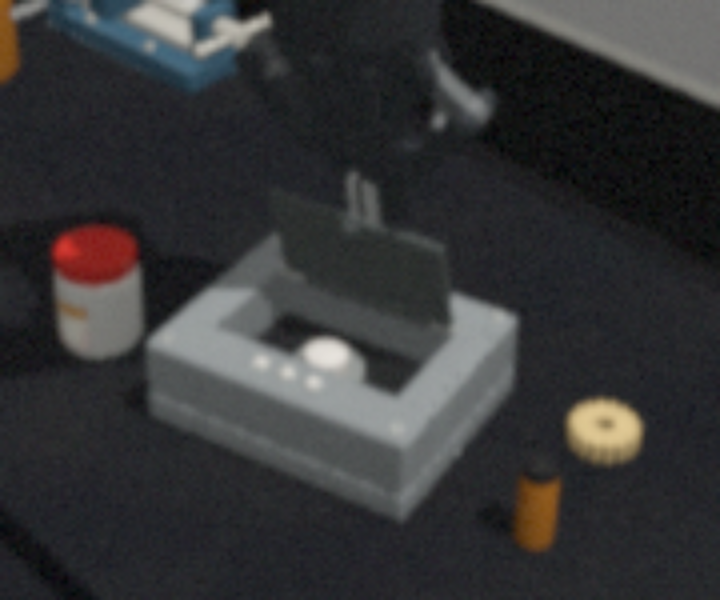

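View pics/n_s.png

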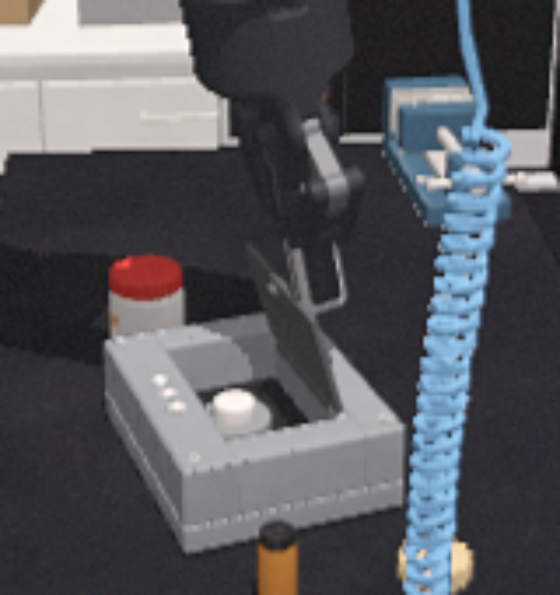

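Call:
servo_tool([
  [-1,[-6.2,1.6,-10],[0,0,0]],
  [-1,[0,0,0],[0,0,0]],
  [-1,[-6.7,0,1.8],[0,0,0]],
  [-1,[-6.7,0,1.8],[0,0,0]],
  [-1,[-5.8,0,3.5],[0,0,0]],
])

```text
time: 9.4
eef_pos: [0.6208, -0.0062, 0.0667]
eef_rot: [3.14, -0.201, 0.267]
force: [1.3, -0.0, 2.8]
width: -0.0002
```

```bash
python3 - <<'E'
from h import *
togo([8,0,79])
p,P,S=cloud("side"); cv2.imwrite("pics/o_s.png",cv2.resize(p[140:310,220:380,::-1],None,fx=3.5,fy=3.5))
E
```

```text
t 9.4 tcp st [20.7 -1.8 66.7] tip [15.7 -1.7 91.2] F [ 1.3 -0.   2.8] w -0.0002
tool axes in station (cols)
 [[ 0.98  -0.018  0.199]
 [-0.017 -1.    -0.005]
 [ 0.199  0.002 -0.98 ]]
go tool mm [-10.1  -1.6  10.4]
```

View pics/o_s.png

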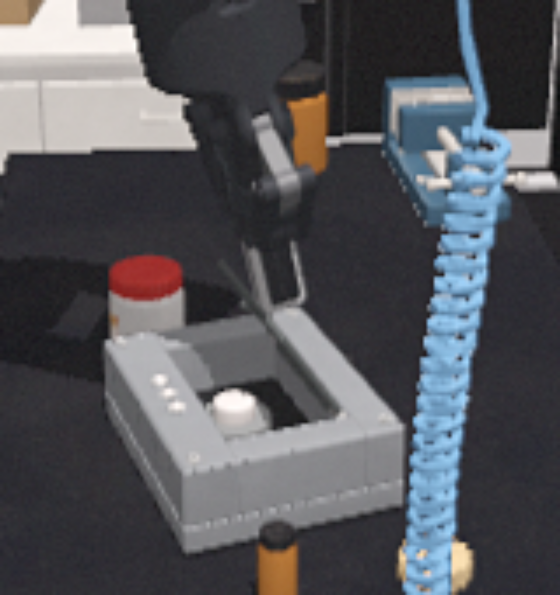

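Call:
servo_tool([
  [-1,[-5,-0.8,5.2],[0,0,0]],
  [-1,[-5,-0.8,5.2],[0,0,0]],
  [-1,[-4.2,0,4.7],[0,0,0]],
  [-1,[-4,0,4.7],[0,0,0]],
])

```text
time: 9.78
eef_pos: [0.6064, -0.0098, 0.0441]
eef_rot: [3.137, -0.204, 0.268]
force: [0.1, 0.4, 2.8]
width: -0.0001
```

```bash
python3 - <<'E'
from h import *
togo([0,0,58])
p,P,S=cloud("side"); cv2.imwrite("pics/p_s.png",cv2.resize(p[140:310,220:380,::-1],None,fx=3.5,fy=3.5))
E
```

```text
t 9.78 tcp st [ 5.9 -1.2 44.1] tip [ 0.8 -1.  68.6] F [0.1 0.4 2.8] w -0.0001
tool axes in station (cols)
 [[ 0.979 -0.018  0.202]
 [-0.016 -1.    -0.008]
 [ 0.202  0.005 -0.979]]
go tool mm [-3.  -1.1 10.2]
```

View pics/p_s.png

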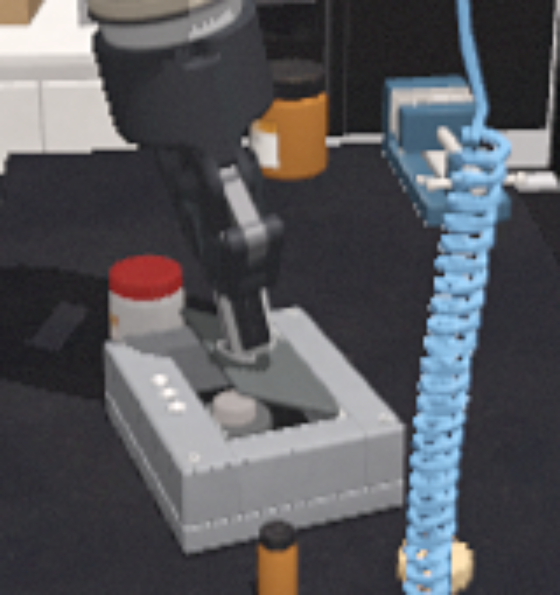

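Closing well. Pressing on down to the lower stop.

Call:
servo_tool([
  [-1,[-1.5,-0.6,5],[0,0,0]],
  [-1,[-1.4,-0.5,5],[0,0,0]],
  [-1,[-0.8,0,3.5],[0,0,0]],
  [-1,[-0.5,0,2],[0,0,0]],
])

```text
time: 10.17
eef_pos: [0.6033, -0.0101, 0.0249]
eef_rot: [3.136, -0.2, 0.268]
force: [-1.9, 0.0, 9.0]
width: -0.0001
```

Call:
servo_tool([
  [-1,[-0.4,0,2],[0,0,0]],
  [-1,[-0.4,0,2],[0,0,0]],
])

```text
time: 10.33
eef_pos: [0.6034, -0.0101, 0.0243]
eef_rot: [3.138, -0.196, 0.27]
force: [-12.7, -1.5, 22.6]
width: 0.0003
```

Call:
servo_tool([
  [-1,[-0.4,0,2],[0,0,0]],
  [-1,[-0.4,0,2],[0,0,0]],
])

```text
time: 10.5
eef_pos: [0.6033, -0.01, 0.0244]
eef_rot: [3.14, -0.192, 0.272]
force: [-9.1, -0.2, 17.3]
width: 0.0002
```

```bash
python3 - <<'E'
from h import *
status()
E
```

```text
t 10.5 tcp st [ 2.8 -0.5 24.4] tip [-1.9 -0.5 48.9] F [-9.1 -0.2 17.3] w 0.0002
tool axes in station (cols)
 [[ 0.982 -0.013  0.191]
 [-0.012 -1.    -0.004]
 [ 0.191  0.001 -0.982]]
```

The stop is reached at 22 N, the same depth as the first press. Lifting away.

Call:
servo_tool([
  [-1,[3,0,-15],[0,0,0]],
  [-1,[4,0,-25],[0,0,0]],
  [-1,[0,0,-28],[0,0,0]],
  [-1,[0,0,-28],[0,0,0]],
  [-1,[0,0,-10],[0,0,0]],
  [-1,[0,0,0],[0,0,0]],
  [-1,[0,0,0],[0,0,0]],
  [-1,[0,0,0],[0,0,0]],
  [-1,[0,0,0],[0,0,0]],
  [-1,[0,0,0],[0,0,0]],
  [-1,[0,0,0],[0,0,0]],
  [-1,[0,0,0],[0,0,0]],
  [-1,[0,0,0],[0,0,0]],
])

```text
time: 11.58
eef_pos: [0.5804, -0.0094, 0.1154]
eef_rot: [-3.124, -0.165, 0.269]
force: [-0.1, 0.7, -0.3]
width: -0.0002
```

```bash
python3 - <<'E'
from h import *
status()
p,P,S=cloud("wrist"); cv2.imwrite("pics/q_w.png",p[:,:,::-1])
m=(abs(S[...,0]-0)<22)&(abs(S[...,1])<42)&(S[...,2]<75); print('cover z',np.nanpercentile(S[m][:,2],[1,50,99]))
m=(abs(S[...,0]-45)<6)&(abs(S[...,1])<60)&(S[...,2]<75); print('frame z',np.nanpercentile(S[m][:,2],[10,50,90]))
p,P,S=cloud("side"); cv2.imwrite("pics/q_s.png",cv2.resize(p[140:310,220:380,::-1],None,fx=3.5,fy=3.5))
E
```

```text
t 11.58 tcp st [-18.9   6.5 115.4] tip [-23.    6.1 140.1] F [-0.1  0.7 -0.3] w -0.0002
tool axes in station (cols)
 [[ 0.986 -0.012  0.164]
 [-0.015 -1.     0.015]
 [ 0.164 -0.017 -0.986]]
cover z [47.54034595 49.10456568 50.66718415]
frame z [48.13654946 49.05519123 49.92799535]
```

View pics/q_w.png

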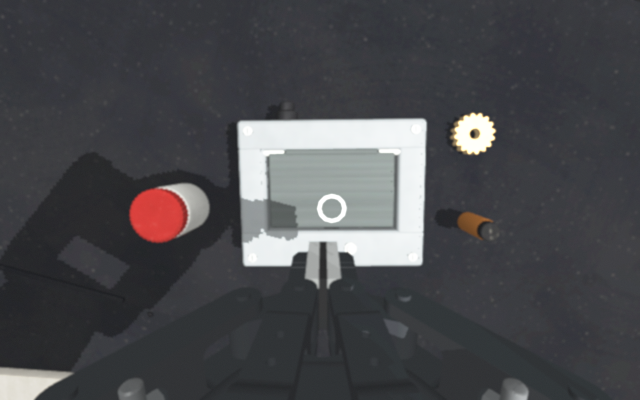

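View pics/q_s.png

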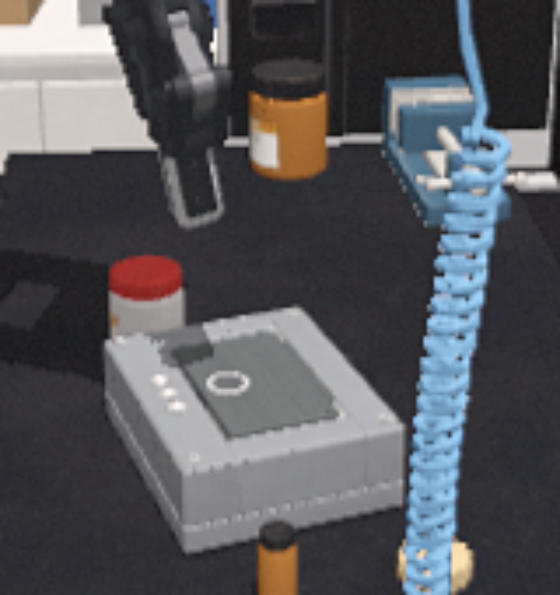

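The cover is flush (49.1 mm against 49.1 mm for the frame), and the jar, vial and gear look unmoved.

```bash
python3 - <<'E'
from rig import ctrl
print(ctrl.hand_in())
E
```

```text
the job is handed in; nothing more can be done
None
```

The filter monitor reset is done and handed in, at about 11.7 s on the robot's clock. I did it with shut fingertips, in the order asked:

- **Open:** I pressed the cover at its ring to the lower stop (about 19 N). After release it popped open.
- **Button:** I pushed the white button in about 5 mm at about 4 N, until the force jumped to 19 N at its stop.
- **Close:** I swung the cover shut from behind and pressed it to the same stop (about 22 N).

**Last checks:** About a second after release the cover was still flush, 49.1 mm high against 49.1 mm for the frame. The tool was clear, with no force on it. The jar, vial and gear look unmoved in the pictures.

**What disagreed or failed along the way:**
- **Tip position:** The shut fingertips stood about 25 mm behind the reported TCP, not 14 mm ahead of it. All three cameras agreed, so I used the measured value.
- **Tilt:** My first approach, tilted 25°, drifted about 15 mm in free air, probably at the arm's near-reach limit. I cut the tilt to about 12°; nothing was touched.
- **Button:** No indicator confirmed the reset. Full travel rests on force and position only.

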